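Teach the double shot on a repaired espresso machine

TASK

Teach the repaired espresso machine its double shot again with light presses of a fingertip on its key panel: hold the programme key down for at least two seconds, press the two-cup key, press the start/stop key, leave all keys alone for at least four seconds, then press start/stop again to store the dose. Press one key at a time, each more than half way down and then fully released, and finish with the hand away. Do not press the one-cup key, and leave the portafilter, cups, milk jug and tamper where they are: nothing is to be gripped or lifted.

Things in the scene. Friction and masses are not known exactly. Their poses are not given: they have to be found in the camera images.
- machine: Compact stainless espresso machine, 210 wide x 310 deep x 320 mm high, fixed to the bench, its front with the drip tray towards the robot (turned up to 20 degrees). Origin: centre of its underside; x points from its front to its back, y to the left as the robot sees it, z up. A steam wand and tap knob stick out 140 mm to the right of its centre line, below the panel. Its flat top has a wire rail up to 337 mm.
- panel_centre (a point): Centre of the black key panel on the front of the head: a flat slope rising 35 degrees from front to back, 84 mm along the slope, 196 mm wide, centre 294 mm above the bench. Four round bare-metal keys stand 9 mm proud in one row; seen from the robot, left to right: programme, one-cup, two-cup, start/stop, at y = +70, +28, -16, -64 mm of the machine. Axes as the machine's.
- programme_top (a point): Centre of the top face of the programme key (leftmost and smallest, 18 mm across, dot sign). Its z axis is the outward normal of the panel (up and towards the front), x points up the slope, y to the left along the row. The key goes straight in along -z.
- one_cup_top (a point): Centre of the top face of the one-cup key (second from left, 26 mm across, one cup sign), axes as for the programme key. Not to be pressed.
- two_cup_top (a point): Centre of the top face of the two-cup key (third from left, 26 mm across, two cup signs), axes as for the programme key.
- start_stop_top (a point): Centre of the top face of the start/stop key (rightmost and largest, 36 mm across, triangle and square sign), axes as for the programme key.
- programme (a joint): Travel of the programme key in m: 0 released, 0.006 at its hard stop; the machine takes the press at half travel, 0.003. Every key is on a return spring: about 1 N starts it, 3.6 N holds it half way, 6.3 N at the stop, and it springs back when let go. A jab that hits the stop with over 30 N would crack it.
- one_cup (a joint): Travel of the one-cup key, same travel and spring as the programme key.
- two_cup (a joint): Travel of the two-cup key, same travel and spring as the programme key.
- start_stop (a joint): Travel of the start/stop key, same travel and spring as the programme key.
- handle_end (a point): Free end of the black handle of the portafilter that is locked in the brewing group under the head, 180 mm above the bench; the handle (31 mm thick) sticks out about 250 mm in front of the machine's origin, to either side by up to 15 degrees.
- tray_cup: White espresso cup, 62 mm across, 52 mm high, standing on the drip tray under the portafilter's spouts. Origin: centre of its underside, z up.
- shelf_cup: White espresso cup, 62 mm across, 52 mm high, standing on the machine's flat top behind the key panel. Origin: centre of its underside, z up.
- milk_jug: Open steel milk jug, 88 mm across at the foot, 95 mm high, with a loop handle 75 mm out on its y side, on the bench beside the machine. Origin: centre of its underside, z up.
- tamper: Coffee tamper with a wooden handle, standing on its 58 mm round steel foot, 92 mm high, on the bench beside the machine. Origin: centre of its underside, z up.
Mind the look-alikes: they are no part of the job. Leave any red look-alike of the shelf_cup alone. Leave any green look-alike of the tamper alone.

How it is judged (in metres and radians):
On the way, in this order (a step that is already met when the one before it is completed fails the run):
1. the programme key is held down for two seconds (past half travel) (value of joint programme above 0.003 m), for 2 s.
2. it is let go (value of joint each of programme, two_cup, start_stop below 0.001 m), for 0.1 s.
3. the two-cup key is pressed (past half travel) (value of joint two_cup above 0.003 m), for 0.05 s.
4. it is let go (all of step 2), for 0.1 s.
5. the start/stop key is pressed (past half travel) (value of joint start_stop above 0.003 m), for 0.05 s.
6. all keys are left up for four seconds (all of step 4), for 4 s.
7. the start/stop key is pressed again (past half travel) (value of joint start_stop above 0.003 m), for 0.05 s.
At the end, for the whole second after the job is handed in: All four keys are released (less than 1 mm in), and the portafilter handle, both cups, the milk jug and the tamper stand upright within 15 mm of where they were (all of step 6 and value of joint one_cup below 0.001 m and distance of each of handle_end, tray_cup, shelf_cup, milk_jug, tamper from where it was at the start of the episode below 0.015 m and angle between each of tray_cup, shelf_cup, milk_jug, tamper's own z axis and vertical below 0.15 rad); the robot touches nothing.
It fails at once if the one-cup key is pressed (2 mm or more) (value of joint one_cup above 0.002 m).
It fails at once if two keys are down at once (value of joint each of programme, two_cup above 0.002 m or value of joint each of programme, start_stop above 0.002 m or value of joint each of two_cup, start_stop above 0.002 m).
It fails at once if the machine is pressed hard (over 30 N) (contact force between any of the fingers, the arm and machine above 30 N).
It fails at once if the portafilter, a cup, the jug or the tamper is moved or lifted (over 15 mm) (distance of any of handle_end, tray_cup, shelf_cup, milk_jug, tamper from where it was at the start of the episode above 0.015 m).
It also fails if it takes over 64 s, if anything falls off the work surface, if the arm or the gripper's body presses on something with over 40 N, if the wrist force passes 120 N, or if a joint passes its speed limit or range.

ROBOT

A 7-joint arm with a two-finger parallel gripper is mounted at the origin on the work surface. World frame = base frame: x ahead of the robot, y to its left, z up, the work surface at z = 0. Lengths are in m, angles in degrees, forces in N, time in s.
With the tool pointing down it reaches from about 0.425 to 0.925 m from the base axis. Payload 6.8 kg.
Tool frame: the origin (TCP) lies midway between the tips of the shut fingers; the grasp point (between the pads) lies 19 mm behind it; z points along the fingers, x is the direction in which the jaws open and shut, and the axes are right-handed (so a half turn about z gives the same grasp; the last joint's range is limited). The gripper opens to 88 mm and grips with 3 to 60 N. Pads are 20 mm wide; open, the fingers measure 115 mm over their backs; the gripper's body (75 mm by 178 mm) begins 61 mm behind the grasp point.
Start: joints at [59.525, 27.33, 1.283, 89.118, -0.659, 63.558, -4.761], TCP at [0.278, -0.615, 0.223] pointing down, gripper open.
Joint ranges: [-169.35, 169.35], [-19.33, 120.38], [-80.79, 83.38], [13.8, 139.57], [-78.32, 258.32], [9.67, 109.79], [-169.56, 169.56]. Speed limits (degrees/s): [136.94, 136.94, 180, 180, 180, 180, 180].

INTERFACE

Orientations are given as [roll, pitch, yaw] about the fixed x, y, z axes, in that order (R = Rz(yaw) Ry(pitch) Rx(roll)).
In Python, from station import ctrl gives the robot as it stands.
- The arm moves only by the tool move_arm, never from a script. Its argument "moves" is one flat list of numbers, 5 for each row, row after row: the shift along the tool's x, y, z in mm, then the turn about the tool's z in degrees, then the opening in per cent of the stroke, from 0 (shut) to 100 (fully open). A call has 1 to 8 rows; each row is the pose to reach, as a shift and turn from the pose commanded when the call began, along the tool's axes at that moment; what a row does not reach only later rows make up. A row lasts 1/10 s, in which the tool goes at most 50 mm and 8.59 degrees, less where a joint would pass 70% of its speed; a pose out of reach is approached as far as the arm can. A call with a gripper value outside its range is refused whole. The fingers move at their own pace and stop on an object; "force" is the grip in N (left out, the last holds). Time passes only in rows, so rows that repeat a pose let the fingers close. It gives the time, the measured TCP pose, the force and the opening at its end, in the units of the state.
- ctrl.get_obs(): the state, without advancing time (a new reading comes with each control period).
- ctrl.snapshot(name): name is "scene" or "side" or "wrist"; returns a dict with "img" (400x640x3 uint8, blue, green, red), "range_z" (400x640 float32, m along the optical axis (not along the pixel's ray), 0 where there is no reading), "fx", "fy", "cx", "cy" (pixels), "distortion" ([k1, k2, p1, p2, k3] as OpenCV has them; the pictures are not rectified), "R" (3x3) and "t" (3): a world point X has camera coordinates R X + t; the wrist camera has in their place "hand_eye" (4x4, takes a point from camera to tool coordinates, whose origin is the TCP and whose axes are the tool frame's). Camera axes: x right, y down, z forward; pixel columns grow to the right and rows downward; lengths in m; the calibration is good to about 2 mm. A picture is of the moment at which its call begins: read the wrist's pose just before it.
- ctrl.close_job(): hands the job in, once; it reports no verdict.
The state is a dict: "time_s": time; "joints": joint angles; "joint_vel": joint speeds; "joint_efforts": joint torques, N m; "tcp_pos": TCP position; "eef_rot": TCP orientation; "ft_force": force on the tool from outside, world axes, zero at the start; "wrist_torque": the same for the moment, N m; "finger_gap": finger opening in m.
Only numpy, scipy, OpenCV 4.12 (cv2) and the standard library are available. Lean on these libraries where they do the work, as an engineer would, in place of code of your own. Each camera call takes 0.05 s, during which the arm holds its last target. There are 200 camera calls.

## Working session

There is one attempt and no reset: what is moved stays moved. The work goes in short steps, Python scripts to look and compute and a tool call to move; the robot and the scene stay as the last step left them, time stands still between calls to the robot, and variables do not carry over. Pictures are saved under pics/ and viewed, about 8 in all and at most 12, crops included, and the job is handed in when it is done.

Besides the shell and the picture viewer there is one more tool, called after "Emit:" in YAML: its name, and indented under it one key for each argument. move_arm: Moves the arm, as the interface text tells. Its arguments: {"type":"object","properties":{"moves":{"type":"array"},"force":{"type":"number"}},"required":["moves"]}

```bash
ls; mkdir -p pics
python3 - <<'E'
from station import ctrl
import cv2,numpy as np
o=ctrl.get_obs();print(o)
for n in("scene","side"):
    s=ctrl.snapshot(n);cv2.imwrite(f"pics/{n}0.png",s["img"]);np.savez(f"{n}0.npz",**{k:v for k,v in s.items()})
    print(n,s["fx"],s["cx"],s["cy"],s["distortion"],-s["R"].T@s["t"],s["R"])
E
```

```text
pics
{'time_s': 0.0, 'joints': array([59.52503393, 27.37451158,  1.28003504, 89.17704413, -0.65960481,
       63.55714588, -4.76349925]), 'joint_vel': array([-0.03515625,  0.03099859,  0.01346306,  0.07294532, -0.01622515,
       -0.01092304,  0.03158189]), 'joint_efforts': array([-1.23522219e-03, -5.82860863e+01,  1.53349500e+00, -2.72611517e+01,
       -5.44999237e-02,  1.69901701e-02,  1.74951356e-04]), 'tcp_pos': array([ 0.27731769, -0.61475375,  0.2217061 ]), 'eef_rot': array([ 1.79993124e+02,  1.01131484e-01, -6.57200545e+01]), 'ft_force': array([-0.37711997,  0.38785553,  1.01775822]), 'wrist_torque': array([-0.00870997, -0.04304457, -0.03768275]), 'finger_gap': 0.08778537042540717}
scene 518.5687361819346 306.2548675711443 201.24349334587703 [0.05622782 0.         0.         0.         0.        ] [1.18976444 0.04986124 1.15289831] [[-0.0281952   0.99960059  0.00192045]
 [ 0.84123189  0.02476584 -0.54010699]
 [-0.53993882 -0.01361288 -0.84159418]]
side 393.76542503374077 316.0782181161502 192.9171468617933 [0.01667019 0.         0.         0.         0.        ] [0.37966129 0.66944945 0.72920015] [[-0.94160702 -0.33658423  0.00934243]
 [-0.21984265  0.59352878 -0.77420462]
 [ 0.25504007 -0.73105036 -0.63286644]]
```

View pics/scene0.png

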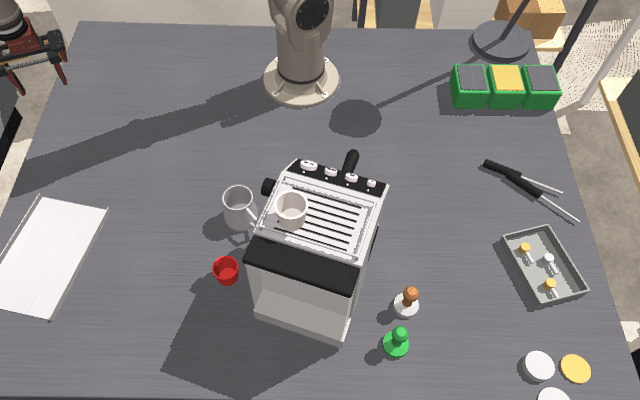

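View pics/side0.png

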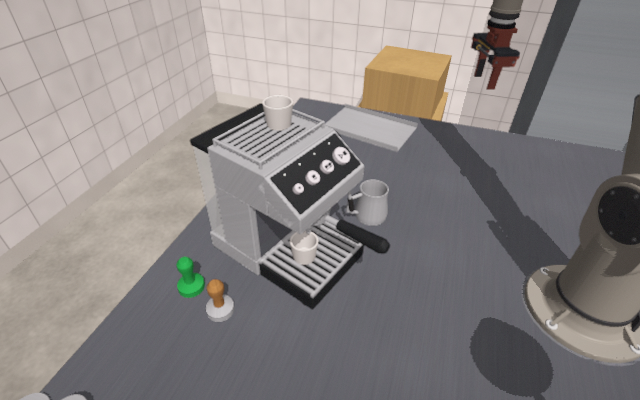

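Scene view: the machine head has its keys at about (308,164), (331,171), (351,178) and (372,183), running start/stop to programme. In the side view they are at (342,155), (327,167), (313,177) and (298,188). Next I'll localise them.

```bash
cat > h.py <<'E'
import numpy as np,cv2
def K(s): return np.array([[s["fx"],0,s["cx"]],[0,s["fy"],s["cy"]],[0,0,1]],float)
def ray(s,uv):
    p=cv2.undistortPoints(np.array(uv,float).reshape(-1,1,2),K(s),s["distortion"]).reshape(-1,2)
    d=np.c_[p,np.ones(len(p))]
    return -s["R"].T@s["t"], d@s["R"]   # R^T d
def onplane(s,uv,z):
    c,d=ray(s,uv); return c+d*((z-c[2])/d[:,2])[:,None]
def depthpt(s,uv):
    c,d=ray(s,uv); zz=np.array([np.median([v for v in s["range_z"][int(v)-1:int(v)+2,int(u)-1:int(u)+2].ravel() if v>0]) for u,v in uv])
    return c+d*zz[:,None]
E
python3 - <<'E'
import numpy as np,cv2
from h import *
seeds={"scene":[(372,183),(351,178),(331,171),(308,164)],"side":[(298,188),(313,177),(327,167),(342,155)]}
tiles=[]
for n in seeds:
    s=dict(np.load(f"{n}0.npz"));g=cv2.cvtColor(s["img"],cv2.COLOR_BGR2GRAY)
    m=(g>120).astype(np.uint8)
    N,l,st,ce=cv2.connectedComponentsWithStats(m,connectivity=4)
    uv=[]
    for u,v in seeds[n]:
        i=l[v-3:v+4,u-3:u+4];k=[q for q in np.unique(i) if q]
        print(n,(u,v),[(st[q].tolist(),ce[q].round(1).tolist()) for q in k])
    print(depthpt(s,seeds[n]).round(4)); print(onplane(s,seeds[n],.3014).round(4))
    u,v=np.mean(seeds[n],0).astype(int)
    tiles.append(cv2.resize(s["img"][v-30:v+30,u-50:u+50],None,fx=8,fy=5 if 0 else 8,interpolation=cv2.INTER_CUBIC)[90:390]);print(n,"crop origin",u-50,v-30+90/8)
cv2.imwrite("pics/crop0.png",np.vstack(tiles))
E
```

```text
scene (372, 183) [([0, 0, 640, 400, 198798], [326.9, 203.0])]
scene (351, 178) [([0, 0, 640, 400, 198798], [326.9, 203.0])]
scene (331, 171) [([0, 0, 640, 400, 198798], [326.9, 203.0])]
scene (308, 164) [([0, 0, 640, 400, 198798], [326.9, 203.0])]
[[0.5954 0.1662 0.2999]
 [0.585  0.1244 0.3009]
 [0.568  0.0842 0.2997]
 [0.551  0.0371 0.2988]]
[[0.5964 0.166  0.3014]
 [0.5854 0.1243 0.3014]
 [0.5692 0.0842 0.3014]
 [0.5529 0.0371 0.3014]]
scene crop origin 290 155.25
side (298, 188) [([293, 183, 11, 11, 92], [297.9, 188.2])]
side (313, 177) [([306, 170, 14, 15, 154], [312.4, 177.1])]
side (327, 167) [([320, 160, 14, 13, 138], [326.5, 166.1])]
side (342, 155) [([333, 147, 18, 17, 232], [340.9, 155.2])]
[[0.5883 0.1682 0.2969]
 [0.5745 0.1289 0.297 ]
 [0.5605 0.0905 0.2971]
 [0.5457 0.0413 0.2969]]
[[0.5862 0.1735 0.3014]
 [0.5726 0.1344 0.3014]
 [0.5587 0.0962 0.3014]
 [0.544  0.0479 0.3014]]
side crop origin 270 152.25
```

View pics/crop0.png

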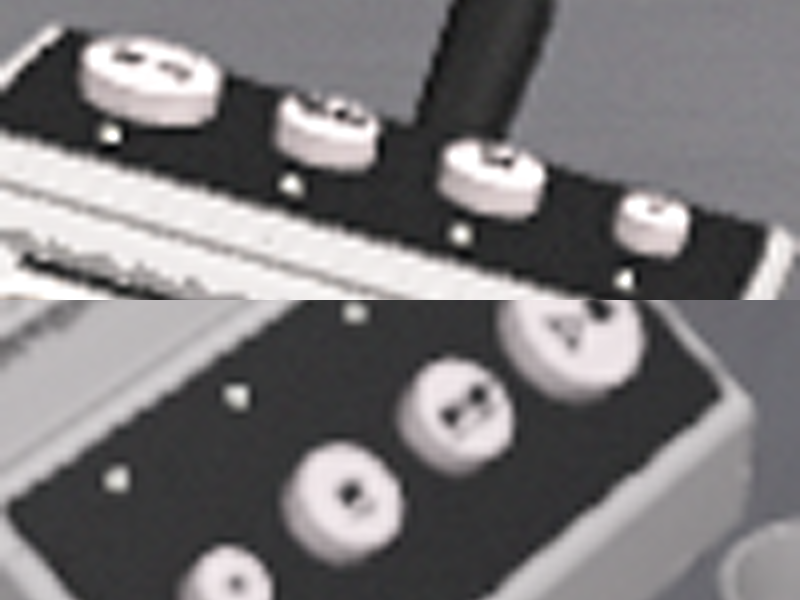

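```bash
cat > fit.py <<'E'
import numpy as np
from h import *
from scipy.optimize import least_squares
sc=np.array([(652,215),(492,163),(327,117),(150,66)])/8+[290,155.25]
sd=np.array([(297.9,188.2),(312.4,177.1),(326.5,166.1),(340.9,155.2)])+[.8,-.5]
S={n:dict(np.load(f"{n}0.npz")) for n in("scene","side")}
c1,d1=ray(S["scene"],sc);c2,d2=ray(S["side"],sd)
P=[]
for a,b in zip(d1,d2):
    t=np.linalg.lstsq(np.c_[a,-b],c2-c1,rcond=None)[0];p,q=c1+t[0]*a,c2+t[1]*b
    P.append((p+q)/2);print(((p+q)/2).round(4),"gap mm",(np.linalg.norm(p-q)*1e3).round(1))
P=np.array(P);Y=np.array([.07,.028,-.016,-.064])
f=lambda v:np.r_[(v[0]-np.sin(v[2])*Y-P[:,0]),(v[1]+np.cos(v[2])*Y-P[:,1])]
r=least_squares(f,[.57,.1,-.3]);print("origin of row",r.x[:2].round(4),"yaw",np.degrees(r.x[2]).round(2),"res mm",(r.fun*1e3).round(1),"z",P[:,2].mean())
E
python3 fit.py
```

```text
[0.5889 0.1655 0.2948] gap mm 1.6
[0.5753 0.1259 0.2956] gap mm 0.1
[0.5621 0.0841 0.2956] gap mm 0.2
[0.5471 0.0385 0.2955] gap mm 0.1
origin of row [0.5669 0.0992] yaw -18.13 res mm [-0.2  0.4 -0.1 -0.1  0.3 -0.1 -0.  -0.1] z 0.295377288651002
```

Triangulated, the keys agree to within 0.5 mm: row origin at (0.567, 0.099), yaw −18.1°, tops at z ≈ 0.295. I'll raise and turn now so the jaw axis lies along the row (world yaw +71.9°, tool turn −137.6°), with the fingers shut.

Emit:
move_arm:
  moves: [0,0,-30,-8,0,0,0,-60,-16,0,0,0,-90,-24,0,0,0,-120,-32,0,0,0,-150,-40,0,0,0,-180,-48,0,0,0,-210,-56,0,0,0,-230,-64,0]
  force: 20

```text
time_s: 0.9
tcp_pos: [0.2776, -0.6154, 0.4547]
eef_rot: [179.9, -0.0, -1.4]
ft_force: [0.7, -0.6, 0.3]
finger_gap: 0.0274
```

Emit:
move_arm:
  moves: [0,0,0,-8,0,0,0,0,-16,0,0,0,0,-24,0,0,0,0,-32,0,0,0,0,-40,0,0,0,0,-48,0,0,0,0,-56,0,0,0,0,-64,0]

```text
time_s: 1.7
tcp_pos: [0.2774, -0.6152, 0.452]
eef_rot: [-179.9, -0.0, 62.6]
ft_force: [0.4, -0.2, 0.1]
finger_gap: 0.0004
```

Emit:
move_arm:
  moves: [0,0,0,-5,0,0,0,0,-9.6,0,0,0,0,-9.6,0,0,0,0,-9.6,0]

```text
time_s: 2.1
tcp_pos: [0.2775, -0.6152, 0.4522]
eef_rot: [-180.0, -0.0, 71.8]
ft_force: [0.9, 0.2, -0.3]
finger_gap: 0.0003
```

Emit:
move_arm:
  moves: [20,10,0,0,0,60,25,0,0,0,105,40,0,0,0,150,50,0,0,0,195,50,0,0,0,240,50,0,0,0,285,50,0,0,0,330,50,0,0,0]

```text
time_s: 2.9
tcp_pos: [0.428, -0.3153, 0.4527]
eef_rot: [180.0, 0.0, 71.8]
ft_force: [0.6, -0.0, -0.0]
finger_gap: 0.0005
```

Emit:
move_arm:
  moves: [45,0,0,0,0,90,0,0,0,0,135,0,0,0,0,180,0,0,0,0,225,0,0,0,0,270,0,0,0,0,310,-10,0,0,0,345,-20,0,0,0]

```text
time_s: 3.7
tcp_pos: [0.5159, 0.0194, 0.4526]
eef_rot: [-180.0, -0.0, 71.8]
ft_force: [-0.2, -0.2, -0.1]
finger_gap: 0.0001
```

Emit:
move_arm:
  moves: [35,-15,0,0,0,63,-30,0,0,0,73,-40,0,0,0,73,-40,0,0,0,73,-40,0,0,0]

```text
time_s: 4.2
tcp_pos: [0.501, 0.097, 0.4526]
eef_rot: [180.0, 0.1, 71.7]
ft_force: [0.4, -0.6, 0.6]
finger_gap: 0.0006
```

Run:
```python
from station import ctrl
import cv2,numpy as np
o=ctrl.get_obs();s=ctrl.snapshot("wrist");cv2.imwrite("pics/w1.png",s["img"]);np.savez("wrist1.npz",tcp=o["tcp_pos"],rot=o["eef_rot"],**s)
print(o["tcp_pos"],o["eef_rot"],s["hand_eye"],s["fx"])
```

```text
[0.5010401  0.09697484 0.45263252] [1.79967155e+02 5.67962730e-02 7.17426741e+01] [[ 9.99999637e-01 -3.09245521e-04 -7.94196736e-04  1.10297031e-03]
 [ 5.08148894e-04  9.64442838e-01  2.64291040e-01 -7.14211844e-02]
 [ 6.84226534e-04 -2.64291348e-01  9.64442645e-01 -1.62317686e-01]
 [ 0.00000000e+00  0.00000000e+00  0.00000000e+00  1.00000000e+00]] 278.3931287932089
```

View pics/w1.png

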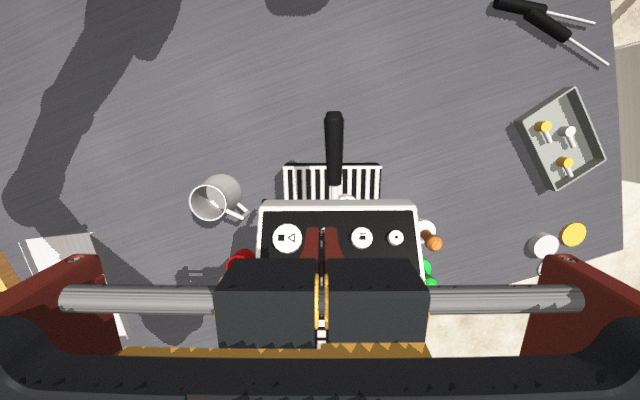

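The wrist view shows start/stop at about (287,238), one-cup at (362,237) and programme at (396,237). The fingertips hide two-cup. The row is level in the picture, so the yaw is right.

```bash
cat > wr.py <<'E'
import numpy as np,cv2
from h import K
from scipy.spatial.transform import Rotation as Ro
def wrist(s,seeds,thr=150,zp=.2954):
    g=cv2.cvtColor(s["img"],cv2.COLOR_BGR2GRAY)
    N,l,st,ce=cv2.connectedComponentsWithStats((g>thr).astype(np.uint8),connectivity=4)
    Rt=Ro.from_euler("xyz",s["rot"],degrees=True).as_matrix();H=s["hand_eye"]
    for u,v in seeds:
        w=l[v-4:v+5,u-4:u+5].ravel();k=np.bincount(w[w>0]).argmax()
        c=np.array([st[k][0]+(st[k][2]-1)/2,st[k][1]+(st[k][3]-1)/2])
        z=np.median(s["range_z"][l==k])
        p=cv2.undistortPoints(c.reshape(1,1,2),K(s),s["distortion"]).ravel()
        d=Rt@H[:3,:3]@np.r_[p,1];o=s["tcp"]+Rt@H[:3,3]
        print((u,v),st[k].tolist(),"depth pt",(o+d*z).round(4),"plane pt",(o+d*(zp-o[2])/d[2]).round(4))
E
python3 -c "
from wr import *
wrist(dict(np.load('wrist1.npz')),[(396,237),(362,237),(287,238)])"
```

```text
(396, 237) [389, 230, 15, 15, 178] depth pt [0.5881 0.1658 0.2978] plane pt [0.5893 0.1661 0.2954]
(362, 237) [351, 227, 22, 22, 352] depth pt [0.5752 0.1253 0.2981] plane pt [0.5764 0.1254 0.2954]
(287, 238) [272, 224, 30, 29, 644] depth pt [0.547  0.0379 0.2984] plane pt [0.548  0.0371 0.2954]
```

Emit:
move_arm:
  moves: [30,10,0,0,0,65,28,20,0,0,92.7,40,50,0,0,92.7,40,80,0,0,92.7,40,110,0,0,92.7,40,126,0,0,92.7,40,133,0,0,92.7,40,133,0,0]

```text
time_s: 5.05
tcp_pos: [0.568, 0.1725, 0.3188]
eef_rot: [-179.9, 0.1, 71.7]
ft_force: [0.3, 0.4, 0.6]
finger_gap: 0.0004
```

Run:
```python
from station import ctrl
import cv2,numpy as np
o=ctrl.get_obs();s=ctrl.snapshot("side");w=ctrl.snapshot("wrist")
a=cv2.resize(s["img"][90:240,230:430],(800,600),interpolation=cv2.INTER_CUBIC);cv2.imwrite("pics/s2.png",a)
o=ctrl.get_obs();print(o["tcp_pos"],o["eef_rot"],o["ft_force"])
np.savez("wrist2.npz",tcp=o["tcp_pos"],rot=o["eef_rot"],**w)
```

```text
[0.56832199 0.17374644 0.32057159] [ 1.79939980e+02 -3.61218611e-02  7.17925190e+01] [0.49056096 0.71766786 0.97171761]
```

View pics/s2.png

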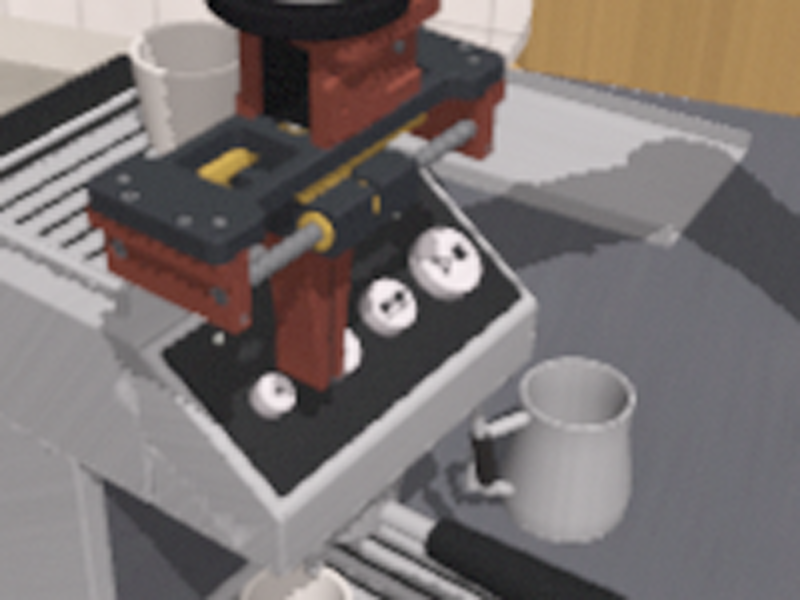

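Side view: the shut fingers hang about 25 mm off the programme key, the body clears the rail and shelf cup, and the TCP is as planned. I'll approach along the inward normal, feeling for contact.

Emit:
move_arm:
  moves: [0,4,5.7,0,0,0,8,11.4,0,0,0,10.3,14.7,0,0,0,11.5,16.4,0,0,0,11.5,16.4,0,0]

```text
time_s: 5.65
tcp_pos: [0.5785, 0.1706, 0.3029]
eef_rot: [-180.0, 0.0, 71.9]
ft_force: [-0.6, 0.2, -0.1]
finger_gap: 0.0004
```

Emit:
move_arm:
  moves: [0,0.6,0.8,0,0,0,1.2,1.6,0,0,0,1.2,1.6,0,0]

```text
time_s: 5.95
tcp_pos: [0.5796, 0.1704, 0.3017]
eef_rot: [180.0, 0.0, 71.9]
ft_force: [0.1, -0.5, -0.0]
finger_gap: 0.0006
```

Emit:
move_arm:
  moves: [0,0.6,0.8,0,0,0,1.2,1.6,0,0,0,1.2,1.6,0,0]

```text
time_s: 6.25
tcp_pos: [0.5808, 0.1701, 0.3001]
eef_rot: [-180.0, -0.0, 71.9]
ft_force: [0.4, 0.4, 0.7]
finger_gap: 0.0004
```

Emit:
move_arm:
  moves: [0,0.6,0.8,0,0,0,1.2,1.6,0,0,0,1.2,1.6,0,0]

```text
time_s: 6.55
tcp_pos: [0.5818, 0.1698, 0.2985]
eef_rot: [-180.0, -0.0, 71.9]
ft_force: [-1.6, 0.5, 2.7]
finger_gap: 0.0005
```

Emit:
move_arm:
  moves: [0,0.3,0.4,0,0,0,0.6,0.8,0,0,0,0.6,0.8,0,0]

```text
time_s: 6.85
tcp_pos: [0.5824, 0.1696, 0.2977]
eef_rot: [-180.0, -0.0, 71.9]
ft_force: [-0.8, 0.4, 2.5]
finger_gap: 0.0005
```

Emit:
move_arm:
  moves: [0,0.6,0.8,0,0,0,1.2,1.6,0,0,0,1.2,1.6,0,0]

```text
time_s: 7.15
tcp_pos: [0.5835, 0.1693, 0.2961]
eef_rot: [-180.0, -0.0, 71.9]
ft_force: [-3.6, 1.0, 4.6]
finger_gap: 0.0006
```

Run:
```python
from station import ctrl
import cv2,numpy as np
f=[]
for i in range(4):
    o=ctrl.get_obs();f.append(o["ft_force"]);s=ctrl.snapshot("side")
n=np.array([-.574*.95,.574*.311,.819]);print(np.mean(f,0),np.array(f)@n,o["tcp_pos"])
```

```text
[-2.96211694  0.4370643   4.23029415] [5.89316028 4.62365518 5.83514465 4.27954137] [0.58349366 0.16932608 0.29614506]
```

The normal force is about 5.2 N, which puts the key about 4.7 mm in. I'll hold for 2.8 s, then release.

Emit:
move_arm:
  moves: [0,0,0,0,0,0,0,0,0,0,0,0,0,0,0,0,0,0,0,0,0,0,0,0,0,0,0,0,0,0,0,0,0,0,0,0,0,0,0,0]

```text
time_s: 8.15
tcp_pos: [0.5836, 0.1692, 0.2961]
eef_rot: [-180.0, -0.0, 71.9]
ft_force: [-3.3, 1.1, 4.2]
finger_gap: 0.0006
```

Emit:
move_arm:
  moves: [0,0,0,0,0,0,0,0,0,0,0,0,0,0,0,0,0,0,0,0,0,0,0,0,0,0,0,0,0,0,0,0,0,0,0,0,0,0,0,0]

```text
time_s: 8.95
tcp_pos: [0.5836, 0.1692, 0.2961]
eef_rot: [180.0, -0.0, 71.9]
ft_force: [-3.6, 2.4, 3.8]
finger_gap: 0.0003
```

Emit:
move_arm:
  moves: [0,0,0,0,0,0,0,0,0,0,0,0,0,0,0,0,0,0,0,0,0,0,0,0,0,0,0,0,0,0,0,0,0,0,0,0,0,0,0,0]

```text
time_s: 9.75
tcp_pos: [0.5836, 0.1691, 0.296]
eef_rot: [180.0, 0.0, 71.9]
ft_force: [-3.1, 2.3, 3.7]
finger_gap: 0.0002
```

Emit:
move_arm:
  moves: [0,0,0,0,0,0,0,0,0,0,0,0,0,0,0,0,0,0,0,0]

```text
time_s: 10.15
tcp_pos: [0.5836, 0.1691, 0.2961]
eef_rot: [180.0, 0.0, 71.9]
ft_force: [-4.4, 1.9, 4.0]
finger_gap: 0.0005
```

Emit:
move_arm:
  moves: [0,-2.5,-3.5,0,0,0,-6,-8.5,0,0,0,-11,-16,0,0,0,-16,-24,0,0,0,-16,-30,0,0,0,-16,-30,0,0]

```text
time_s: 10.75
tcp_pos: [0.5689, 0.1742, 0.3274]
eef_rot: [179.9, -0.0, 71.9]
ft_force: [-0.0, 0.9, -0.0]
finger_gap: 0.0004
```

Emit:
move_arm:
  moves: [-20,0,0,0,0,-50,0,0,0,0,-75,0,0,0,0,-88,0,0,0,0,-88,0,0,0,0,-88,0,0,0,0]

```text
time_s: 11.35
tcp_pos: [0.5413, 0.0912, 0.3262]
eef_rot: [180.0, -0.0, 71.9]
ft_force: [-0.1, 0.5, 0.2]
finger_gap: 0.0001
```

Emit:
move_arm:
  moves: [0,2,7,0,0,0,6,14,0,0,0,10,21,0,0,0,11.8,24,0,0,0,12.6,25.2,0,0,0,13.2,26,0,0,0,13.2,26,0,0]

```text
time_s: 12.05
tcp_pos: [0.5533, 0.0866, 0.3]
eef_rot: [-180.0, 0.0, 71.9]
ft_force: [-0.7, -0.6, 0.8]
finger_gap: 0.0004
```

Emit:
move_arm:
  moves: [0,0.6,0.8,0,0,0,1.2,1.7,0,0,0,1.2,1.7,0,0]

```text
time_s: 12.35
tcp_pos: [0.5546, 0.0862, 0.2985]
eef_rot: [-180.0, -0.0, 71.9]
ft_force: [-3.0, 1.3, 1.6]
finger_gap: 0.0005
```

Emit:
move_arm:
  moves: [0,0.8,1.2,0,0,0,1.6,2.3,0,0,0,1.6,2.3,0,0]

```text
time_s: 12.65
tcp_pos: [0.5562, 0.0857, 0.2961]
eef_rot: [-180.0, -0.0, 71.9]
ft_force: [-3.0, 1.1, 3.8]
finger_gap: 0.0002
```

```bash
cat > fn.py <<'E'
from station import ctrl
import numpy as np
f=[]
for i in range(4):
    o=ctrl.get_obs();f.append(o["ft_force"]);s=ctrl.snapshot("side")
n=np.array([-.574*.95,.574*.311,.819]);print(np.mean(f,0),np.array(f)@n,o["tcp_pos"],o["time_s"])
E
python3 fn.py
```

```text
[-3.54888116  0.97073882  3.66775755] [4.92232565 5.12220385 5.32515105 5.07987465] [0.55612988 0.08573302 0.29617071] 12.8
```

The two-cup key takes about 5.1 N, so it's well past half travel. Next I'll release it and go to start/stop (48 mm to the right).

Emit:
move_arm:
  moves: [0,-2.5,-3.5,0,0,0,-6,-8.5,0,0,0,-11,-16,0,0,0,-16,-24,0,0,0,-16,-30,0,0,0,-16,-30,0,0]

```text
time_s: 13.45
tcp_pos: [0.5416, 0.0906, 0.3274]
eef_rot: [179.9, -0.0, 71.9]
ft_force: [0.9, -0.5, 0.6]
finger_gap: 0.0003
```

Emit:
move_arm:
  moves: [-15,0,0,0,0,-35,0,0,0,0,-48,0,0,0,0,-48,0,0,0,0,-48,0,0,0,0]

```text
time_s: 13.95
tcp_pos: [0.5263, 0.045, 0.3261]
eef_rot: [180.0, -0.0, 71.8]
ft_force: [0.4, 0.2, -0.5]
finger_gap: 0.0002
```

Emit:
move_arm:
  moves: [0,2,7,0,0,0,6,14,0,0,0,10,21,0,0,0,11.8,24,0,0,0,12.6,25.2,0,0,0,13.2,26,0,0,0,13.2,26,0,0]

```text
time_s: 14.65
tcp_pos: [0.5385, 0.0409, 0.3]
eef_rot: [-180.0, 0.0, 71.9]
ft_force: [-1.3, 0.3, 0.8]
finger_gap: 0.0004
```

Emit:
move_arm:
  moves: [0,0.6,0.8,0,0,0,1.2,1.7,0,0,0,1.2,1.7,0,0]

```text
time_s: 14.95
tcp_pos: [0.5397, 0.0406, 0.2985]
eef_rot: [-180.0, -0.0, 71.9]
ft_force: [-2.4, 0.8, 0.7]
finger_gap: 0.0004
```

Emit:
move_arm:
  moves: [0,0.8,1.2,0,0,0,1.6,2.3,0,0,0,1.6,2.3,0,0]

```text
time_s: 15.25
tcp_pos: [0.5412, 0.0401, 0.2961]
eef_rot: [-180.0, -0.0, 71.9]
ft_force: [-3.2, 0.6, 3.0]
finger_gap: 0.0004
```

```bash
python3 fn.py
```

```text
[-3.58660693  0.86213895  3.15315136] [4.27270345 4.97730414 5.27510111 4.24333768] [0.54123051 0.04003532 0.29614936] 15.4
```

About 4.7 N, so start/stop is pressed. I'll release, wait about 5 s with the hand clear, then press again.

Emit:
move_arm:
  moves: [0,-2.5,-3.5,0,0,0,-6,-8.5,0,0,0,-11,-16,0,0,0,-16,-24,0,0,0,-16,-30,0,0,0,-16,-30,0,0]

```text
time_s: 16.05
tcp_pos: [0.5267, 0.0449, 0.3274]
eef_rot: [179.9, -0.0, 71.9]
ft_force: [0.2, 0.8, 0.7]
finger_gap: 0.0002
```

Emit:
move_arm:
  moves: [0,0,0,0,0,0,0,0,0,0,0,0,0,0,0,0,0,0,0,0,0,0,0,0,0,0,0,0,0,0,0,0,0,0,0,0,0,0,0,0]

```text
time_s: 16.85
tcp_pos: [0.5261, 0.0449, 0.3261]
eef_rot: [180.0, 0.0, 71.9]
ft_force: [-0.5, -0.2, 0.3]
finger_gap: 0.0004
```

Emit:
move_arm:
  moves: [0,0,0,0,0,0,0,0,0,0,0,0,0,0,0,0,0,0,0,0,0,0,0,0,0,0,0,0,0,0,0,0,0,0,0,0,0,0,0,0]

```text
time_s: 17.65
tcp_pos: [0.5261, 0.0449, 0.326]
eef_rot: [-180.0, 0.0, 71.9]
ft_force: [0.1, -0.5, -0.8]
finger_gap: 0.0001
```

Emit:
move_arm:
  moves: [0,0,0,0,0,0,0,0,0,0,0,0,0,0,0,0,0,0,0,0,0,0,0,0,0,0,0,0,0,0,0,0,0,0,0,0,0,0,0,0]

```text
time_s: 18.45
tcp_pos: [0.5261, 0.0448, 0.3261]
eef_rot: [180.0, 0.0, 71.9]
ft_force: [-0.4, 0.4, -0.4]
finger_gap: 0.0003
```

Emit:
move_arm:
  moves: [0,0,0,0,0,0,0,0,0,0,0,0,0,0,0,0,0,0,0,0,0,0,0,0,0,0,0,0,0,0,0,0,0,0,0,0,0,0,0,0]

```text
time_s: 19.25
tcp_pos: [0.5261, 0.0448, 0.3261]
eef_rot: [180.0, 0.0, 71.9]
ft_force: [1.0, -0.2, 0.4]
finger_gap: 0.0001
```

Emit:
move_arm:
  moves: [0,0,0,0,0,0,0,0,0,0,0,0,0,0,0,0,0,0,0,0,0,0,0,0,0,0,0,0,0,0,0,0,0,0,0,0,0,0,0,0]

```text
time_s: 20.05
tcp_pos: [0.5261, 0.0449, 0.3261]
eef_rot: [180.0, -0.0, 71.9]
ft_force: [0.7, 0.1, -0.0]
finger_gap: 0.0001
```

Emit:
move_arm:
  moves: [0,0,0,0,0,0,0,0,0,0,0,0,0,0,0,0,0,0,0,0,0,0,0,0,0,0,0,0,0,0,0,0,0,0,0,0,0,0,0,0]

```text
time_s: 20.85
tcp_pos: [0.5261, 0.0449, 0.3261]
eef_rot: [180.0, 0.0, 71.9]
ft_force: [0.1, 0.0, 1.1]
finger_gap: 0.0004
```

Emit:
move_arm:
  moves: [0,2,7,0,0,0,6,14,0,0,0,10,21,0,0,0,11.8,24,0,0,0,12.6,25.2,0,0,0,13.2,26,0,0,0,13.2,26,0,0]

```text
time_s: 21.55
tcp_pos: [0.5385, 0.0408, 0.3]
eef_rot: [-180.0, 0.0, 71.9]
ft_force: [-0.9, 0.6, 0.4]
finger_gap: 0.0003
```

Emit:
move_arm:
  moves: [0,0.6,0.8,0,0,0,1.2,1.7,0,0,0,2,2.8,0,0,0,2.8,4,0,0,0,2.8,4,0,0]

```text
time_s: 22.05
tcp_pos: [0.5412, 0.04, 0.2961]
eef_rot: [-180.0, -0.0, 71.9]
ft_force: [-3.0, -0.2, 4.0]
finger_gap: 0.0008
```

```bash
python3 fn.py
```

```text
[-3.71105363  0.43373042  3.45691591] [4.8618488  4.85710349 5.12668486 4.88347736] [0.54122824 0.04005089 0.29620097] 22.2
```

Second press confirmed at about 4.9 N. I'll release, back well off and check.

Emit:
move_arm:
  moves: [0,-2.5,-3.5,0,0,0,-6,-8.5,0,0,0,-11,-16,0,0,0,-16,-30,0,0,0,-20,-60,0,0,0,-30,-95,0,0,0,-40,-125,0,0,0,-50,-140,0,0]

```text
time_s: 23.05
tcp_pos: [0.494, 0.0564, 0.4396]
eef_rot: [179.7, -0.1, 71.9]
ft_force: [1.3, 0.1, -0.2]
finger_gap: 0.0002
```

Emit:
move_arm:
  moves: [-30,0,0,0,0,-70,0,0,0,0,-110,0,0,0,0,-140,0,0,0,0,-150,0,0,0,0,-150,0,0,0,0]

```text
time_s: 23.65
tcp_pos: [0.4467, -0.0879, 0.436]
eef_rot: [-180.0, 0.0, 71.7]
ft_force: [-0.1, 0.5, -0.7]
finger_gap: 0.0004
```

Run:
```python
from station import ctrl
import cv2,numpy as np
o=ctrl.get_obs();print(o["tcp_pos"],o["ft_force"],o["time_s"],abs(o["joint_vel"]).max())
s=ctrl.snapshot("side");c=ctrl.snapshot("scene")
a=np.load("side0.npz")["img"];b=np.load("scene0.npz")["img"]
d=cv2.absdiff(a,s["img"])[80:330,160:420].max(2);print("side diff px",(d>40).sum())
cv2.imwrite("pics/end.png",np.hstack([np.vstack([s["img"][80:330,160:420],a[80:330,160:420]]),np.vstack([c["img"][120:370,190:450],b[120:370,190:450]])]))
```

```text
[ 0.44668219 -0.08794486  0.43599935] [-0.07973866  0.52202343 -0.65203822] 23.65 3.0056771273713454
side diff px 1118
```

View pics/end.png

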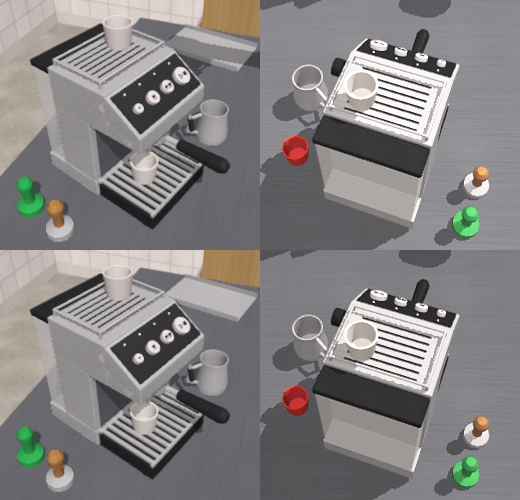

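The before and after views match: all keys are up, and the cups, jug, tamper and handle haven't moved. The hand is clear.

```bash
python3 -c "
from station import ctrl
print(ctrl.close_job())"
```

```text
the job is handed in; nothing more can be done
None
```

I ran the whole sequence once, in order, and handed the job in. I pressed with the shut fingertips along the panel's inward normal. The interface gives no verdict and no key readings, so I judged each press from the wrist force and the key spring.

| Press | Normal force | Estimated travel | Note |
|---|---|---|---|
| Programme | 5.2 N | about 4.7 mm | held about 3 s |
| Two-cup | 5.1 N | about 4.6 mm | held about 0.2 s |
| Start/stop | 4.7 N | about 4.2 mm | then left alone over 5 s |
| Start/stop again | 4.9 N | about 4.5 mm | stores the dose |

- **Forces:** no reading came near the 30 N limit.
- **Final checks:** by eye, the before and after pictures match. All four keys are up, and the handle, both cups, jug and tamper are where they were. The hand is about 0.2 m clear with no contact force. I did not measure the objects' positions numerically.
- **Disagreements:**
  - The pixel comparison of the side view still showed 1118 changed pixels. I put that down to shadows and did not look further.
  - The key tops measured z of about 0.295 to 0.298, against 0.301 for a row centred on the panel. Contact came within a few millimetres of the measured height.
- **Time:** the arm finished at about 24 s of the 64 s allowed.

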